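# Sort the strip-down parts for washing and storage

## Task

The vacuum line has been stripped down and its parts lie mixed on the bench: put each with its kind. The two steel blank flanges go flat into the pinned wash carrier, each in the nest of its own size so that the sealing faces cannot touch; in the blue seal tray the centering ring goes over the post and the rubber stopper stands in the cup; the white-capped sample vial goes upright into a free cell of the green vial box. Leave the roll of tape where it lies.

Things in the scene. Friction and masses are not known exactly. Their poses are not given: they have to be found in the camera images.
- large_blank: the larger steel blank flange: a solid disc with a shallow dished top, 55 mm diameter, 6 mm thick, about 60 g, lying flat on the slate-grey bench mat (2 mm thick). Origin at the centre of its underside, z up.
- small_blank: the smaller steel blank flange: a solid disc with a shallow dished top, 40 mm diameter, 6 mm thick, about 40 g, lying flat on the mat. Origin at the centre of its underside, z up.
- centering_ring: centering ring: a pale metal ring with a black O-ring round its rim, open through the middle; 42 mm over the O-ring (which gives, so the fingers close to about 38 mm), clear bore 23 mm, 8 mm high, about 15 g, lying flat on the mat. Origin on its axis at its underside, z up.
- stopper: black rubber stopper, a tapered plug standing on its narrow end on the mat, 31 mm diameter at the top, 28 mm high, about 20 g. Origin at the centre of its underside, z up.
- sample_vial: glass sample vial with a white screw cap and brown contents, standing upright on the mat; body 28 mm diameter to 54 mm high, cap 22 mm diameter, 60 mm high in all, about 28 g. Origin at the centre of its underside, z up.
- tape: roll of blue tape lying flat on the table to the right of the parts, 68 mm diameter, 19 mm high; a bystander to leave alone. Origin at the centre of its underside.
- wash_carrier: fixed perforated steel plate, 140 mm (its x) by 70 by 4 thick, end lips 11 mm high. Two nests of four upright 6 mm pins, tops at 18 mm: large at x = -31 mm (pins at +-26.5 in x and y from its centre), small at x = +37 mm (pins +-21.5 in x, +-20.5 in y), both y = 0; fingers closing along y pass between pins. Origin: centre of underside, on the table; +x away from the robot.
- seal_tray: fixed blue plastic plate, 136 mm (its x) by 64 by 6 thick. At x = +33 mm, y = 0 (far end) a white upright post, 10 mm diameter, round top at 28 mm height, for the ring. At x = -33 mm, y = 0 (near end) a round cup for the stopper: inside diameter 40 mm, wall 4.5, rim at 16 mm height. Origin: centre of underside, on the table; +x away from the robot.
- vial_box: fixed green open box, 140 mm (its x) by 50 by 26 high, walls and floor 3 mm. Three cells in a row, 42.7 by 44 mm inside, at x = -45.7, 0 and +45.7 mm, y = 0; the farthest (+45.7) already holds a black-capped empty vial, the other two are free and either will do. Origin: centre of underside, on the table; +x away from the robot.
Mind the look-alikes: they are no part of the job. Of the things shaped like the stopper, the black one is meant.

How it is judged:
At the end, for the whole second after the job is handed in: Each blank in the carrier's nest of its size (13 mm in x and y); ring round the post, stopper in the cup, vial in a free cell (10 mm in x and y); all on the floor of their place (3 mm), upright (0.15 rad), at rest; tape never shifted over 30 mm (x of large_blank in the frame of wash_carrier between -0.044 and -0.018 m and y of large_blank in the frame of wash_carrier between -0.013 and 0.013 m and z of large_blank in the frame of wash_carrier between 0.001 and 0.007 m and x of small_blank in the frame of wash_carrier between 0.024 and 0.05 m and y of small_blank in the frame of wash_carrier between -0.013 and 0.013 m and z of small_blank in the frame of wash_carrier between 0.001 and 0.007 m and x of centering_ring in the frame of seal_tray between 0.023 and 0.043 m and y of centering_ring in the frame of seal_tray between -0.01 and 0.01 m and z of centering_ring in the frame of seal_tray between 0.003 and 0.009 m and x of stopper in the frame of seal_tray between -0.043 and -0.023 m and y of stopper in the frame of seal_tray between -0.01 and 0.01 m and z of stopper in the frame of seal_tray between 0.003 and 0.009 m and z of sample_vial in the frame of vial_box between 0 and 0.006 m and y of sample_vial in the frame of vial_box between -0.01 and 0.01 m and (x of sample_vial in the frame of vial_box between -0.01 and 0.01 m or x of sample_vial in the frame of vial_box between -0.0557 and -0.0357 m) and angle between each of large_blank, small_blank, centering_ring, stopper, sample_vial's own z axis and vertical below 0.15 rad and linear speed of each of large_blank, small_blank, centering_ring, stopper, sample_vial below 0.02 m/s); the robot touches nothing.
It fails at once if the roll of tape is shifted by more than 30 mm (distance of tape from where it was at the start of the episode above 0.03 m).
It also fails if it takes over 96 s, if anything falls off the work surface, if the arm or the gripper's body presses on something with over 40 N, if the wrist force passes 120 N, or if a joint passes its speed limit or range.

## Robot

A 6-joint arm with a two-finger parallel gripper is mounted at the origin on a cart in front of the work surface, level with it; the furniture and walls round the work are solid. World frame = base frame: x ahead of the robot, y to its left, z up, the work surface at z = 0. Lengths are in m, angles in rad, forces in N, time in s.
With the tool pointing down it reaches from about 0.375 to 0.925 m from the base axis. Payload 5.7 kg.
Tool frame: the origin (TCP) lies midway between the tips of the shut fingers; the grasp point (between the pads) lies 19 mm behind it; z points along the fingers, y is the line along which they close (so a half turn about z gives the same grasp; the last joint's range is limited). The gripper opens to 88 mm and grips with 3 to 60 N. Pads are 20 mm wide; open, the fingers measure 115 mm over their backs; the gripper's body (75 mm by 178 mm) begins 61 mm behind the grasp point.
Start: joints at [1.028, 0.359, 1.51, -0, 1.272, -0.115], TCP at [0.249, 0.546, 0.223] pointing down, gripper open.
Joint ranges: [-2.97, 2.97], [-1.01, 2.36], [0.21, 2.38], [-0.96, 4.11], [0.2, 2.71], [-2.98, 2.98]. Speed limits (rad/s): [2.39, 2.39, 3.14, 3.14, 3.14, 3.14].

## Interface

Orientations are given as a unit quaternion [x, y, z, w].
In Python, from bench import move_ptp, servo_line, goto_joints, move_gripper, sleep, inverse_kinematics, capture, PlanningError, close_job, spot_in, silhouettes, current_clock, current_joint_pos, current_qvel, current_joint_torque, current_position, current_orientation, current_force, current_torque, current_finger_gap, current_grip_force gives the robot as it stands. Calls block until the motion is done:
- move_ptp(position, orientation): joint-space move of the TCP to a pose.
- servo_line(position, orientation=None, rate=0.15, contact_N=None): straight line of the TCP; orientation=None keeps the orientation; rate is the mean speed in m/s. With contact_N (N) it stops when the force on the tool has changed by that much, and returns True; else False.
- goto_joints(angles): joint-space move.
- move_gripper(opening): finger opening in m; the grip force is fixed at half the most; returns when the fingers have stopped.
- sleep(seconds).
- inverse_kinematics(position, orientation): joint angles nearest the present ones, or None.
- capture(name): name is "scene" or "top" or "wrist"; returns a dict with "image" (400x640x3 uint8, blue, green, red), "range_z" (400x640 float32, m along the optical axis (not along the pixel's ray), 0 where there is no reading), "intrinsics" (3x3 intrinsics, pixels), "k1" (the pictures are not rectified: a ray, as slopes to the right and down, at radius r is drawn at 1 + k1 r^2 times it, then the intrinsics apply), "R" (3x3) and "t" (3): a world point X has camera coordinates R X + t. Camera axes: x right, y down, z forward; pixel columns grow to the right and rows downward; lengths in m; the calibration is good to about 2 mm. A picture is of the moment at which its call begins.
A pose or a line that the arm cannot do raises PlanningError and nothing moves.
- close_job(): hands the job in; it is judged then, once.
Trained networks look in the newest picture that a camera, given by its name, has taken for a name from the list of things; names that differ only in an ending like _2 or _b are one class to them, and where a whole thing is asked for, a point or a joint stands for the part that bears it (a point fixed in the world has none). Each returns a list of dicts, best first, with "conf" (0 to 1); they miss things now and then, are a little off and sometimes report something else, mostly with a low value. They report only what shows in the picture. A call takes as long as a camera call. They do not tell look-alikes from the thing itself.
- spot_in(camera, query): "xy" ([column, row] in pixels, amid what is visible of it).
- silhouettes(camera, query): "region" (400x640 bool, what is visible of it) and "xy" ([column, row] in pixels, amid what is visible of it).
Readings, each from a call of its own:
- current_clock(): time.
- current_joint_pos(): joint angles.
- current_qvel(): joint speeds.
- current_joint_torque(): joint torques, N m.
- current_position(): TCP position.
- current_orientation(): TCP orientation.
- current_force(): force on the tool from outside, world axes, zero at the start.
- current_torque(): the same for the moment, N m.
- current_finger_gap(): finger opening in m.
- current_grip_force(): force on a finger pad.
Only numpy, scipy, OpenCV 4.12 (cv2) and the standard library are available. Lean on these libraries where they do the work, as an engineer would, in place of code of your own. Each camera call takes 0.05 s, during which the arm holds its last target. There are 200 camera calls.

## Working session

There is one attempt and no reset: what is moved stays moved. The work goes in short steps, each a Python script; the robot and the scene stay as the last script left them, time stands still between calls to the robot, and variables do not carry over. Pictures are saved under pics/ and viewed, at most 14 in all, crops included, and the job is handed in when it is done.

```bash
mkdir -p pics; ls; python3 - <<'E'
from bench import *
import cv2
for n in ("top","scene"):
    d=capture(n); cv2.imwrite(f"pics/{n}0.png",d["image"]); print(n,d["intrinsics"],d["k1"],d["R"],d["t"])
    for q in ["large_blank","small_blank","centering_ring","stopper","sample_vial","tape","wash_carrier","seal_tray","vial_box"]:
        print(q,[(round(r["conf"],2),[round(float(v)) for v in r["xy"]]) for r in spot_in(n,q)])
print(current_clock(),current_orientation(),current_position())
E
```

```text
pics
top [[382.24959394   0.         318.3787902 ]
 [  0.         382.24959394 196.11170908]
 [  0.           0.           1.        ]] -0.08061658195556462 [[-0.01671596 -0.99981136 -0.00989057]
 [-0.99646081  0.01747332 -0.08222254]
 [ 0.08237985  0.00848114 -0.99656492]] [0.13127195 0.50682247 0.85653118]
large_blank [(0.93, [213, 254])]
small_blank [(0.69, [359, 232])]
centering_ring [(0.68, [325, 227])]
stopper [(0.73, [222, 130])]
sample_vial [(0.46, [249, 254])]
tape [(0.93, [424, 258])]
wash_carrier [(0.79, [313, 183])]
seal_tray [(0.91, [264, 175])]
vial_box [(0.7, [218, 184]), (0.64, [359, 232])]
scene [[405.73652744   0.         324.05978021]
 [  0.         405.73652744 203.33439137]
 [  0.           0.           1.        ]] -0.06513308799203263 [[ 0.50748598 -0.86151747  0.01567276]
 [-0.61304495 -0.37378288 -0.69603322]
 [ 0.60550299  0.343619   -0.7178385 ]] [-0.15791131  0.40086996  0.52081388]
large_blank [(0.58, [194, 214]), (0.24, [245, 172])]
small_blank [(0.49, [340, 269])]
centering_ring [(0.61, [308, 247])]
stopper [(0.58, [278, 144]), (0.47, [360, 226]), (0.46, [258, 246])]
sample_vial [(0.53, [221, 225])]
tape [(0.65, [394, 318])]
wash_carrier [(0.82, [320, 210])]
seal_tray [(0.78, [286, 188])]
vial_box [(0.76, [245, 172])]
1.0 [ 2.12279708e-01  9.77208945e-01 -5.66574174e-05 -1.86688944e-05] [0.24891515 0.54588575 0.22261685]
```

```bash
python3 - <<'E'
import cv2
i=cv2.imread("pics/top0.png")[100:300,180:460]
cv2.imwrite("pics/top0c.png",cv2.resize(i,None,fx=2.85,fy=2.85,interpolation=2))
i=cv2.imread("pics/scene0.png")[110:350,150:450]
cv2.imwrite("pics/scene0c.png",cv2.resize(i,None,fx=2.5,fy=2.5,interpolation=2))
E
```

```text
(no output)
```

View pics/top0c.png

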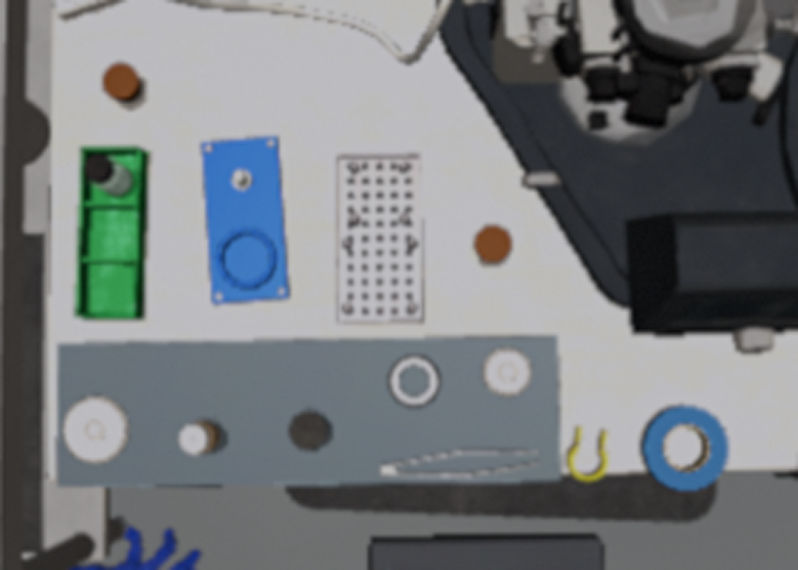

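View pics/scene0c.png

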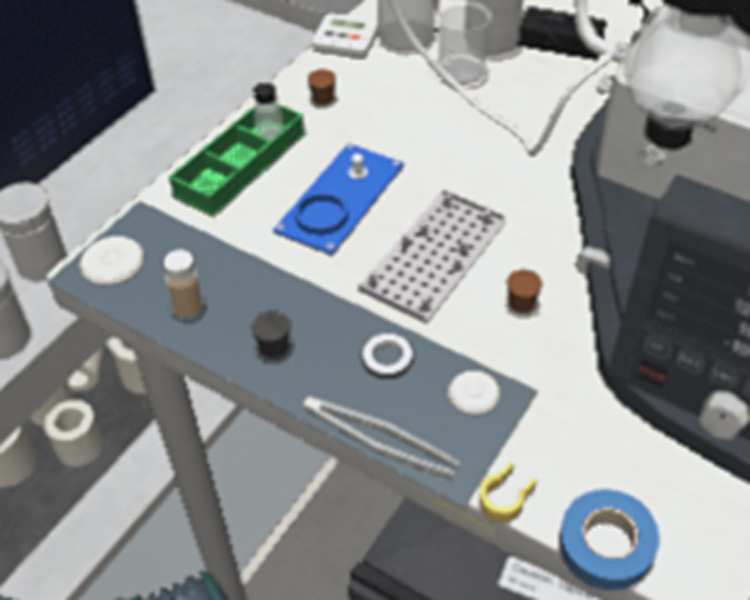

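Candidates, in full top-view pixels:
- **Stopper:** the black one at (289,251). The brown look-alikes are at (223,129) and (353,186).
- **Vial:** the white-capped one at (250,253). The black-capped one is in the box at about (217,160).
- **Blanks:** large at (214,251), small at (358,230).
- **Ring:** (325,234). The tape is at (420,257) and is not to be moved.

The networks missed the black stopper in the top view, so I'll use depth and colour there.

```bash
cat > h.py <<'E'
from bench import *
import numpy as np, cv2
def cloud(d):
    K=d["intrinsics"]; v,u=np.mgrid[0:400,0:640].astype(float)
    dist=np.array([d["k1"],0,0,0,0.])
    p=cv2.undistortPointsIter(np.stack([u,v],-1).reshape(-1,1,2),K,dist,None,None,(3,50,1e-10)).reshape(400,640,2)
    z=d["range_z"]; c=np.dstack([p,np.ones((400,640))])*z[...,None]
    X=(c-d["t"])@d["R"]; X[z==0]=np.nan
    return X,p
def at_plane(d,p,h):   # world points of rays p at z=h
    r=np.dstack([p,np.ones(p.shape[:2])])@d["R"]; o=-d["R"].T@d["t"]
    return o+r*((h-o[2])/r[...,2])[...,None]
E
python3 - <<'E'
from h import *
d=capture("top"); X,p=cloud(d); im=d["image"]; hsv=cv2.cvtColor(im,cv2.COLOR_BGR2HSV)
np.save("topX.npy",X)
for n,(u,v) in dict(large=(214,251),vial=(250,253),stop=(289,251),small=(358,230),ring=(325,234),tape=(420,257),mat=(270,240),table=(290,190),instr=(430,195)).items():
    print(n,hsv[v,u],X[v,u].round(4))
print("mat z sd",np.nanstd(X[228:240,262:275,2]), np.nanmedian(X[228:240,262:275,2]))
def cc(mask,u,v):
    n,l=cv2.connectedComponents(mask.astype(np.uint8)); return l==l[v,u]
P=lambda h:at_plane(d,p,h)
H,S,V=[hsv[...,i].astype(int) for i in range(3)]
print('mat hsv',np.median(hsv[228:240,262:275].reshape(-1,3),0))
for n,(u,v),h,m in [("large",(214,251),.008,(S<40)&(V>150)),("small",(358,230),.008,(S<40)&(V>150)),("ring",(325,234),.008,None),("vial",(250,253),.062,(S<40)&(V>150)),("stopper",(289,251),.030,V<85)]:
    if n=="ring":
        win=np.zeros((400,640),bool); win[222:247,312:339]=1
        m=win&~((S>40)&(H>85)&(H<125)&(V>95)&(V<150)); ys,xs=np.nonzero(m)
        k=(xs.min(),xs.max(),ys.min(),ys.max())
        mm=m
    else:
        mm=cc(m,u,v)
    cs,_=cv2.findContours(mm.astype(np.uint8),0,1); c=max(cs,key=len)
    q=P(h)[c[:,0,1],c[:,0,0],:2]; (cx,cy),r=cv2.minEnclosingCircle(q.astype(np.float32))
    print(n,"px",mm.sum(),"mean",P(h)[mm][:,:2].mean(0).round(4),"circ",round(cx,4),round(cy,4),"D",round(2*r,4), "depthz",np.nanmedian(X[mm][:,2]).round(4))
for n,(u,v),h,m in [("carrier",None,.004,None),("tray",(264,185),.006,(S>120)&(H>100)&(H<125)),("box",None,.026,(S>90)&(H>40)&(H<90))]:
    if n=="carrier": mm=silhouettes("top","wash_carrier")[0]["region"]
    else:
        mm=m.copy(); mm[:145]=0; mm[222:]=0; mm[:,:200]=0; mm[:,300:]=0
        mm=cv2.morphologyEx(mm.astype(np.uint8),cv2.MORPH_OPEN,np.ones((3,3)))>0
    ys,xs=np.nonzero(mm); q=P(h)[mm][:,:2]
    r=cv2.minAreaRect(q.astype(np.float32)*1000); print(n,mm.sum(),r,"mean",q.mean(0).round(4))
# instrument/tall things near
B=(X[...,2]>.05)&(X[...,2]<.6)&(X[...,0]>.2)&(X[...,0]<1.1)
q=X[B]; 
hgt,_,_=np.histogram2d(q[:,0],q[:,1],bins=[np.arange(.3,1.1,.05),np.arange(-.4,1.,.05)],weights=None)
mx=np.zeros_like(hgt); ix=((q[:,0]-.3)/.05).astype(int); iy=((q[:,1]+.4)/.05).astype(int)
ok=(ix>=0)&(ix<mx.shape[0])&(iy>=0)&(iy<mx.shape[1]); np.maximum.at(mx,(ix[ok],iy[ok]),q[ok][:,2])
print("cols y from -.4 step .05; rows x from .3"); print((mx*100).round().astype(int))
E
```

```text
large [140   4 186] [0.3861 0.3678 0.0085]
vial [128   5 193] [0.384  0.2731 0.0623]
stop [10 25 62] [0.3852 0.191  0.0276]
small [128   5 192] [0.4298 0.0324 0.0101]
ring [102  34 127] [4.217e-01 1.088e-01 4.000e-04]
tape [120   5 191] [ 0.3641 -0.1116  0.002 ]
mat [103  33 123] [0.4098 0.2372 0.0032]
table [ 30   3 188] [ 0.5265  0.1895 -0.0009]
instr [109  36  56] [ 0.492  -0.0816  0.2082]
mat z sd 0.0015012149386382147 0.0026977515113043972
mat hsv [102.  35. 124.]
large px 379 mean [0.3874 0.3708] circ 0.3877 0.3706 D 0.0519 depthz 0.0082
small px 195 mean [0.4297 0.0334] circ 0.4293 0.0336 D 0.037 depthz 0.008
ring px 675 mean [0.4219 0.1088] circ 0.4219 0.1088 D 0.0821 depthz 0.003
vial px 77 mean [0.3828 0.2798] circ 0.383 0.2798 D 0.0216 depthz 0.0617
stopper px 157 mean [0.3857 0.1923] circ 0.3853 0.1924 D 0.0334 depthz 0.0298Traceback (most recent call last):
  File "<stdin>", line 23, in <module>
TypeError: cannot unpack non-iterable NoneType object
```

```bash
python3 - <<'E'
from h import *
d=capture("top"); X,p=cloud(d); im=d["image"]; hsv=cv2.cvtColor(im,cv2.COLOR_BGR2HSV)
P=lambda h:at_plane(d,p,h)
H,S,V=[hsv[...,i].astype(int) for i in range(3)]
win=np.zeros((400,640),bool); win[222:247,312:339]=1; m=win&(V>150)
q=P(.008)[m][:,:2].astype(np.float32); print("ring",m.sum(),q.mean(0),cv2.minEnclosingCircle(q))
def seg(n):
    if n=="carrier": return max(silhouettes("top","wash_carrier"),key=lambda r:r["conf"])["region"]
    m=((S>120)&(H>100)&(H<125)) if n=="tray" else ((S>90)&(H>40)&(H<90))
    m=m.copy(); m[:145]=0; m[222:]=0; m[:,:200]=0; m[:,300:]=0
    return cv2.morphologyEx(m.astype(np.uint8),cv2.MORPH_OPEN,np.ones((3,3)))>0
for n,h in [("carrier",.006),("tray",.006),("box",.026)]:
    mm=seg(n); q=P(h)[mm][:,:2]
    print(n,mm.sum(),cv2.minAreaRect(q.astype(np.float32)*1000),"mean",q.mean(0).round(4))
# raised features of fixtures by depth
for n,box,z in [("pins",(290,335,150,216),.012),("post/cup",(248,284,146,208),.011)]:
    u0,u1,v0,v1=box; Y=X[v0:v1,u0:u1].reshape(-1,3); Y=Y[Y[:,2]>z]; print(n,len(Y),(Y*1000).round()[:60].astype(int).tolist())
B=np.nan_to_num(X[...,2])>.05; q=X[B]; mx=np.zeros((14,24))
ix=np.floor((q[:,0]-.3)/.05).astype(int); iy=np.floor((q[:,1]+.4)/.05).astype(int)
ok=(ix>=0)&(ix<14)&(iy>=0)&(iy<24); np.maximum.at(mx,(ix[ok],iy[ok]),q[ok][:,2])
print("cols y from -.4; rows x from .3"); print((mx*100).round().astype(int))
c=im[140:225,190:345]; cv2.imwrite("pics/fix.png",cv2.resize(c,None,fx=5,fy=5,interpolation=2))
d=capture("wrist"); print(-d["R"].T@d["t"],d["R"][2])
E
```

```text
ring 100 [0.42292213 0.10939362] ((0.4230317771434784, 0.10998156666755676), 0.018358146771788597)
carrier 1733 ((540.7088012695312, 135.9208221435547), (68.22270965576172, 139.6529083251953), 89.31305694580078) mean [0.5408 0.1363]
tray 1348 ((558.4947509765625, 246.4549560546875), (132.90122985839844, 61.314231872558594), 3.8112380504608154) mean [0.5569 0.2463]
box 1162 ((546.9818115234375, 352.4317626953125), (52.792049407958984, 137.6334686279297), 88.47283935546875) mean [0.5388 0.3516]
pins 66 [[609, 166, 14], [609, 164, 14], [609, 162, 13], [610, 159, 12], [609, 150, 13], [609, 148, 13], [609, 131, 13], [609, 129, 14], [609, 122, 12], [609, 115, 13], [602, 155, 16], [601, 115, 15], [601, 113, 16], [599, 157, 17], [599, 155, 19], [599, 152, 16], [599, 115, 16], [598, 113, 18], [597, 157, 17], [597, 155, 18], [596, 115, 16], [596, 113, 16], [557, 158, 15], [557, 155, 19], [557, 153, 15], [556, 116, 17], [556, 113, 19], [555, 158, 16], [554, 155, 18], [554, 153, 17], [553, 116, 19], [554, 113, 18], [538, 162, 15], [538, 160, 16], [537, 109, 19], [537, 107, 16], [536, 165, 17], [
[... 1796 characters left out ...]
7  0  0  0  0  0  0  0 18]
 [38 38 48 52 52 47 45 56 64  0  0  0  0  0  6  6  0  0  0  0  0  0  0 18]
 [37 37 49 52 51 48  0 56 56 55  7  0 54 53 35  0  0  0  0  0  0  0  0 18]
 [ 0  0 22 23  0  0  0 31 45 15  0  0  6 21 26  0  0  0  0  0  0  0  0 18]
 [ 0  0  8  0  0  0  0  0 40 16 36  0  7  7 14 10  0  0  0  0  0  0  0 18]
 [ 0  0  0  0  0  0  0  0 32  0  0  0 11 12 18 18  0  0  0  0  0  0  0 18]
 [ 0  0  0  0  0  0  0  0  0  0  0  0 12 12 19 19  0  0  0  0  0  0  0  0]
 [ 0  0  0  0  0  0  0  0  0  0  0  0  0 10 18  0  0  0  0  0  0  0  0  0]
 [ 0  0  0  0  0  0  0  0  0  0  0  0  0  8 10  0  0  0  0  0  0  0  0  0]]
[0.17324115 0.58097107 0.38521107] [ 0.27212737 -0.12313051 -0.95435087]
```

View pics/fix.png

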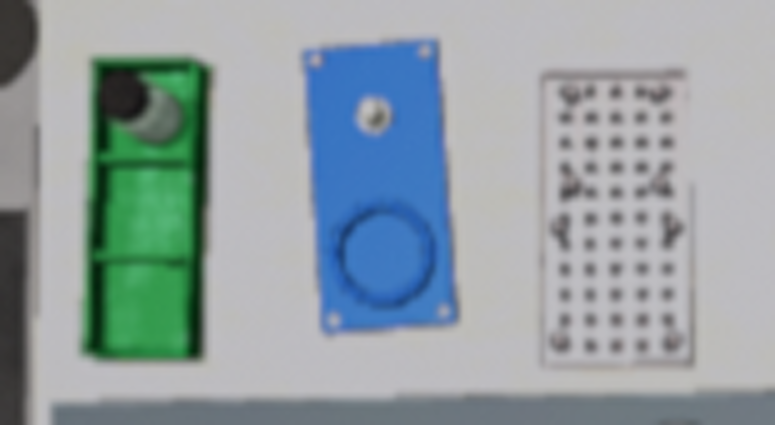

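The fixtures are clear:
- **Carrier:** pins resolved, small nest at the far end.
- **Tray:** post at about (265,163) px, cup at about (267,191) px.
- **Box:** the near and middle cells are empty.

Next I'll fit the box rim and measure how close the microscope is to the carrier.

```bash
python3 - <<'E'
from h import *
X=np.load("topX.npy")
Y=X[140:225,190:240].reshape(-1,3); Y=Y[(Y[:,2]>.021)&(Y[:,2]<.031)]
print("box",len(Y),cv2.minAreaRect(Y[:,:2].astype(np.float32)*1000))
for x0 in (.46,.56):
    t=Y[(Y[:,0]>x0-.02)&(Y[:,0]<x0+.02),1]; print(x0,np.percentile(t,[2,98]))
Z=X.reshape(-1,3); Z=Z[(Z[:,2]>.05)]
for x0 in np.arange(.40,.74,.02):
    t=Z[(Z[:,0]>x0)&(Z[:,0]<x0+.02)&(Z[:,1]<.2)]
    if len(t): i=t[:,1].argsort()[-3:]; print(x0.round(2),t[i].round(3).tolist())
d=capture("scene"); X,p=cloud(d); Z=X.reshape(-1,3); Z=Z[(Z[:,2]>.05)&(Z[:,0]<.75)&(Z[:,0]>.4)&(Z[:,1]<.2)&(Z[:,1]>-.1)]
print('scene'); 
for z0 in np.arange(.05,.7,.05):
    t=Z[(Z[:,2]>z0)&(Z[:,2]<z0+.05)]
    if len(t): print(z0.round(2),"xmin",t[:,0].min().round(3),"ymax",t[:,1].max().round(3), "ymax for x<.62",t[t[:,0]<.62,1].max(initial=-9).round(3))
from scipy.spatial.transform import Rotation as R
for x,y in [(.577,.135),(.509,.135),(.4295,.0335),(.387,.371),(.383,.28),(.501,.353)]:
    for yaw in (0,np.pi/2,-np.pi/2,np.pi):
        q=(R.from_euler('z',yaw)*R.from_euler('x',np.pi)).as_quat(); j=inverse_kinematics([x,y,.01],q); print(x,y,round(yaw,2),None if j is None else np.round(j,2))
E
```

```text
box 323 ((548.4927978515625, 355.0415954589844), (49.42448806762695, 140.83177185058594), 88.47071075439453)
0.46 [0.33388564 0.37803872]
0.56 [0.33054364 0.3788148 ]
0.42 [[0.429, -0.373, 0.201], [0.435, -0.373, 0.202], [0.431, -0.373, 0.208]]
0.44 [[0.458, -0.06, 0.081], [0.459, -0.06, 0.073], [0.459, -0.06, 0.063]]
0.46 [[0.477, -0.057, 0.187], [0.478, -0.057, 0.18], [0.465, -0.056, 0.118]]
0.48 [[0.48, -0.057, 0.201], [0.483, -0.057, 0.127], [0.482, -0.057, 0.202]]
0.5 [[0.514, -0.057, 0.175], [0.518, -0.057, 0.123], [0.511, -0.057, 0.132]]
0.52 [[0.536, -0.057, 0.127], [0.528, -0.057, 0.161], [0.527, -0.057, 0.135]]
0.54 [[0.56, 0.021, 0.542], [0.558, 0.021, 0.55], [0.558, 0.021, 0.546]]
0.56 [[0.577, 0.022, 0.548], [0.577, 0.022, 0.553], [0.578, 0.022, 0.551]]
0.58 [[0.595, 0.046, 0.341], [0.599, 0.046, 0.343], [0.599, 0.046, 0.333]]
0.6 [[0.603, 0.047, 0.343], [0.605, 0.047, 0.345], [0.607, 0.047, 0.345]]
0.62 [[0.625, 0.046, 0.324], [0.628, 0.046, 0.326], [0.626, 0.046, 0.326]]
0.64 [[0.656, 0.057, 0.55], [0.658, 0.057, 0.547], [0.657, 0.058, 0.548]]
0.66 [[0.668, 0.042, 0.06
[... 1218 characters left out ...]
 0.0335 3.14 [-0.08  0.46  2.08  0.    0.6  -1.65]
0.387 0.371 0 [ 0.64  0.55  1.85 -0.    0.74  2.21]
0.387 0.371 1.57 [ 0.64  0.55  1.85 -0.    0.74  0.64]
0.387 0.371 -1.57 [ 0.64  0.55  1.85  0.    0.74 -2.51]
0.387 0.371 3.14 [ 0.64  0.55  1.85  0.    0.74 -0.94]
0.383 0.28 0 [ 0.49  0.5   1.98 -0.    0.66  2.06]
0.383 0.28 1.57 [ 0.49  0.5   1.98 -0.    0.66  0.49]
0.383 0.28 -1.57 [ 0.49  0.5   1.98 -0.    0.66 -2.66]
0.383 0.28 3.14 [ 0.49  0.5   1.98  0.    0.66 -1.09]
0.501 0.353 0 [ 0.5   0.63  1.67 -0.    0.85  2.07]
0.501 0.353 1.57 [ 0.5   0.63  1.67 -0.    0.85  0.5 ]
0.501 0.353 -1.57 [ 0.5   0.63  1.67  0.    0.85 -2.64]
0.501 0.353 3.14 [ 0.5   0.63  1.67  0.    0.85 -1.07]
```

```bash
cat >> h.py <<'E'
from scipy.spatial.transform import Rotation as R
Q=lambda yaw:(R.from_euler('z',np.pi+yaw)*R.from_euler('x',np.pi)).as_quat()
def pick(x,y,z,opening,width,hover=.11,yaw=0.):
    move_gripper(opening); move_ptp([x,y,hover],Q(yaw)); 
    servo_line([x,y,z],rate=.15)
    move_gripper(max(width-.02,0)); g=current_finger_gap(); print("gap",round(g,4),"force",round(current_grip_force(),1),"t",current_clock())
    servo_line([x,y,hover],rate=.2); g2=current_finger_gap(); print("lifted gap",round(g2,4),current_grip_force())
    return abs(g2-width)<.006
def place(x,y,z,yaw,opening,hover=.11,out=.11):
    move_ptp([x,y,hover],Q(yaw)); hit=servo_line([x,y,z],rate=.12,contact_N=12)
    print("contact",hit,current_position().round(4)); move_gripper(opening); servo_line([x,y,out],rate=.2); print("t",current_clock())
E
python3 - <<'E'
from h import *
if pick(.3829,.2798,.032,.050,.028): place(.5025,.3557,.034,-.026,.042)
d=capture("scene"); cv2.imwrite("pics/s1.png",cv2.resize(d["image"][110:350,150:450],None,fx=2.5,fy=2.5,interpolation=2))
E
```

```text
gap 0.0262 force 30.0 t 4.3833
lifted gap 0.0262 29.93406845998834
contact True [0.5004 0.3551 0.0331]
t 7.2167
```

View pics/s1.png

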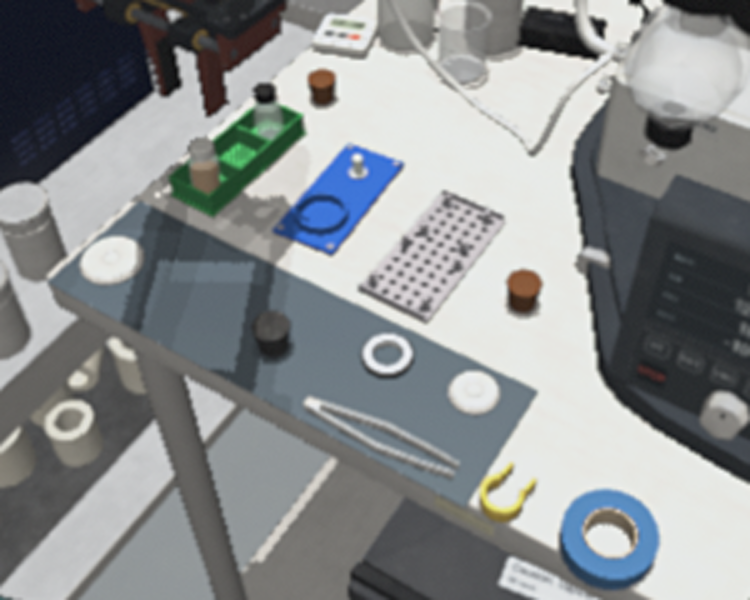

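The white-capped vial now stands in the near cell of the green box, at about crop (203,165). There is plenty of time, so I'll do the rest more slowly.

```bash
sed -i 's/rate=.12,/rate=.06,/; s/rate=.15)$/rate=.08)/' h.py; python3 - <<'E'
from h import *
a=-.009
if pick(.3877,.3706,.0035,.072,.055): place(.5093,.1354,.0065,a,.068)
if pick(.3855,.1923,.016,.050,.031): place(.5256,.2444,.0215,.055,.044)
for n in ("scene","top"):
    d=capture(n); im=d["image"]
    c=im[110:350,150:450] if n=="scene" else im[120:280,190:440]
    cv2.imwrite(f"pics/{n}2.png",cv2.resize(c,None,fx=2.5,fy=2.5,interpolation=2))
E
```

```text
gap 0.0536 force 30.0 t 10.3833
lifted gap 0.0539 29.99968260526657
contact False [0.5096 0.1354 0.0068]
t 15.1
gap 0.0286 force 30.0 t 18.0083
lifted gap 0.0284 29.999983857414918
contact False [0.5259 0.2445 0.0219]
t 21.9667
```

View pics/scene2.png

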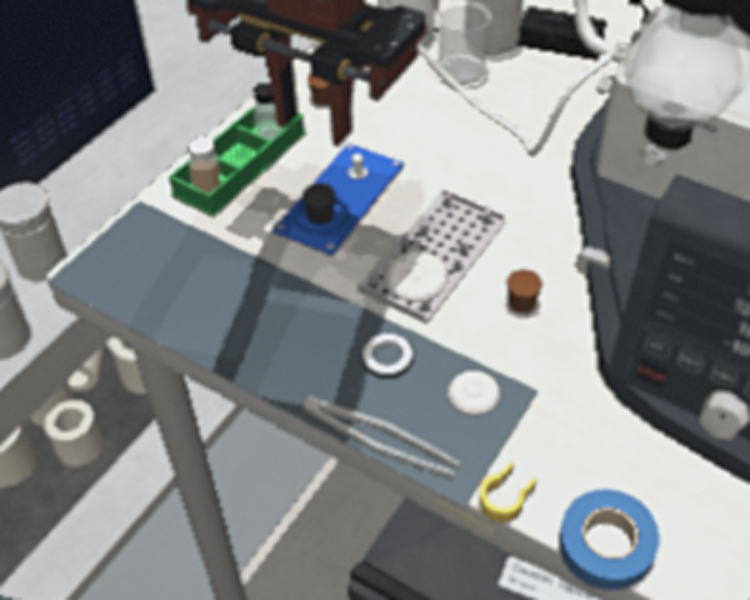

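The large blank lies in the near nest (about crop (420,278)) and the stopper stands in the cup ((320,203)). Next come the ring and the small blank.

```bash
python3 - <<'E'
from h import *
if pick(.4230,.1095,.0035,.060,.039): place(.5911,.2487,.0095,.055,.052)
if pick(.4295,.0335,.0035,.058,.040): place(.5771,.1348,.0065,-.009,.052,out=.10)
move_ptp([.42,.40,.22],Q(0)); sleep(.5)
for n in ("scene","top"):
    d=capture(n); im=d["image"]
    c=im[110:350,150:450] if n=="scene" else im[120:280,190:440]
    cv2.imwrite(f"pics/{n}3.png",cv2.resize(c,None,fx=2.5 if n=="scene" else 3.2,fy=2.5 if n=="scene" else 3.2,interpolation=2))
    if n=="top": X,_=cloud(d); np.save("topX3.npy",X)
print(current_clock())
E
```

```text
gap 0.0366 force 30.0 t 25.25
lifted gap 0.0365 30.000120615859487
contact False [0.5914 0.2488 0.0099]
t 29.7583
gap 0.0388 force 30.0 t 33.0917
lifted gap 0.0386 29.999943673610687
contact False [0.5774 0.1349 0.0068]
t 37.4583
39.3083
```

View pics/scene3.png

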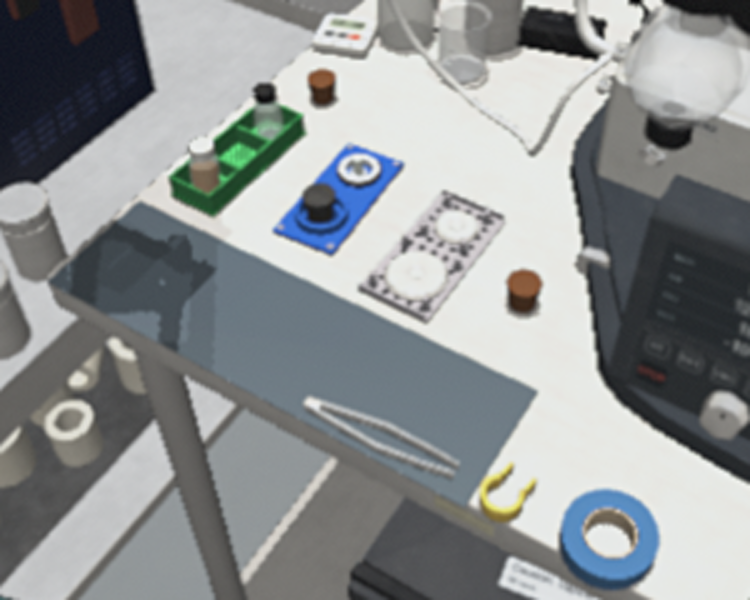

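View pics/top3.png

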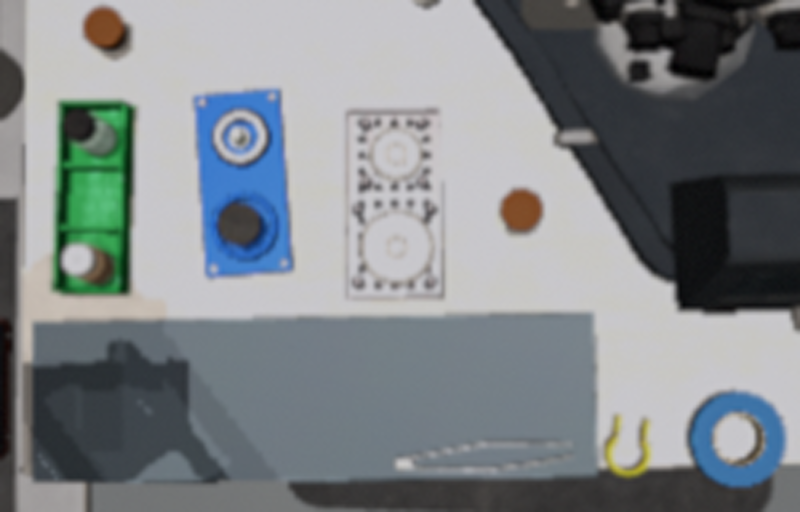

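Both blanks lie in their nests, the ring is round the post, the stopper is in the cup and the vial is in the near cell. The tape hasn't moved. A quick depth check before I hand in.

```bash
python3 - <<'E'
from h import *
X=np.load("topX3.npy"); Z=X[140:225,190:345].reshape(-1,3)
for n,c,r,lo,hi in [("vial cap",(.5025,.356),.025,.052,.08),("stopper",(.5256,.2444),.022,.028,.05),("large",(.5095,.1353),.022,.002,.03),("small",(.577,.1348),.015,.002,.03),("ring",(.5911,.2487),.022,.010,.019)]:
    m=(np.hypot(Z[:,0]-c[0],Z[:,1]-c[1])<r)&(Z[:,2]>lo)&(Z[:,2]<hi); t=Z[m]; print(n,len(t),"mid",((t[:,:2].min(0)+t[:,:2].max(0))/2).round(4),"mean",t.mean(0).round(4),"off",(t.mean(0)[:2]-c).round(4), "z 5/95",np.percentile(t[:,2],[5,95]).round(4))
E
```

```text
vial cap 79 mid [0.4988 0.3523] mean [0.4985 0.3522 0.0615] off [-0.004  -0.0038] z 5/95 [0.056  0.0641]
stopper 140 mid [0.5243 0.246 ] mean [0.5243 0.2458 0.0342] off [-0.0013  0.0014] z 5/95 [0.0317 0.0368]
large 276 mid [0.5092 0.1352] mean [0.5094 0.1353 0.0103] off [-0.0001 -0.    ] z 5/95 [0.0076 0.0129]
small 125 mid [0.5774 0.1342] mean [0.5772 0.1348 0.0098] off [0.0002 0.    ] z 5/95 [0.0069 0.0127]
ring 157 mid [0.5912 0.2479] mean [0.591  0.2472 0.014 ] off [-0.0001 -0.0015] z 5/95 [0.0114 0.0164]
```

```bash
python3 -c "
from bench import *
print(close_job(),current_clock())"
```

```text
the job is handed in; nothing more can be done
the job is handed in; nothing more can be done
```

The job is handed in: both blanks, the ring, the stopper and the vial are in their places within about 6 mm by the final depth check, and the tape was left alone; about 39 of the 96 s were used, and no verdict has come back.

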